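# Set the dehumidifier to laundry drying

## Task

With a fingertip, flick the ribbed setting wheel of the little white dehumidifier round until its blue laundry-drying mark has clicked into place at the orange pointer, then press the green start button fully down and let it come back up. Touch the machine gently and without squeezing, lifting or shifting it, do not press the button before the wheel is set, and leave everything else on the shelf as it stands.

Things in the scene. Friction and masses are not known exactly. Their poses are not given: they have to be found in the camera images.
- dehumidifier: Compact white dehumidifier standing loose on rubber feet, 1.7 kg, 160 deep (x) x 240 wide (y) x 150 high (all sizes in mm). Origin: centre of its underside; x points from its front face (x = -80, facing the robot) to its back, y to its left as the robot sees it, z up. Flat top at z = 150; wheel and button on the grey front half of the top.
- wheel_hub (a point): On the upright axis of the setting wheel, half-way up it, 160 above the shelf (machine x = -58, y = -55). Its axes are the machine's (x back, y left, z up) and do not turn with the wheel. The wheel is a flat white disc of radius 34 with eight upright ribs on its edge, 45 degrees apart, each 5 thick and reaching to radius 41; disc and ribs span 7 below to 7 above this point.
- wheel_front (a point): Foremost point of the wheel's rib circle, 41 in front (-x) of the hub, same height; fixed to the machine, does not turn. The wheel overhangs the machine's front face by 19 here, with free space in front and below, so a fingertip can reach down beside the edge and push a rib sideways (along y). At every click two ribs stand 22.5 degrees to either side of this point.
- pointer (a point): Tip of the orange pointer bar fixed on the machine's top behind the wheel, 42 from the hub in its +x direction. The mark on the wheel nearest to it is the present setting. The disc carries six black dots of 3 to 9 diameter and one blue dot.
- wheel (a joint): Turn of the wheel in rad, growing clockwise seen from above: its front edge then moves to machine +y (robot's left). It clicks every 0.785 (45 degrees): a sprung roller pulls it into the nearest click; 1 to 2 N at a rib carries it over and past half-way it snaps on. Seven settings, 0 to 4.712, stops just beyond. Blue mark at the pointer at 3.927. Starts at one of the first four settings.
- blue_mark (a point): Centre of the blue dot (16 in diameter) on top of the wheel, 24.5 from the axis; it turns with the wheel.
- button_top (a point): Centre of the top of the round green start button, 25 in diameter, standing 14 proud of the machine's top, 125 to the left of the wheel's axis (machine x = -45, y = 70). It moves with the button.
- start_button (a joint): How far the start button is pressed, in m: 0 up, 0.005 fully down. A spring pushes it back up; it needs about 2 N to start and 5 N to be fully down.
- peg_basket: Blue plastic basket with clothes pegs and a carrying bow, 150 x 210 x 85, bow to 160 high; origin at the centre of its underside. To be left alone.
- detergent: Green detergent bottle with white twist cap, 72 in diameter, 215 high, standing to the right of the machine; origin at the centre of its underside. To be left alone.
- scrub_brush: Yellow scrub brush with loop handle, bristles down, 145 x 52 x 71 high, to the left of the machine; origin at the centre of its underside. To be left alone.
- peg_red: Red clothes peg, 74 x 17 x 10, lying on the back half of the machine's top; origin at the centre of its underside. To be left alone.
- peg_yellow: Yellow clothes peg, 74 x 17 x 10, lying on the shelf in front of the machine; origin at the centre of its underside. To be left alone.
- dosing_cup: White plastic measuring cup, 64 across the rim, 55 high; origin at the centre of its underside. To be left alone.
- soap_dish: White dish with an orange bar of soap, 85 x 120 x 29 high; origin at the centre of its underside. To be left alone.

How it is judged (in metres and radians):
On the way, in this order (a step that is already met when the one before it is completed fails the run):
1. the wheel rests in the click with its blue mark at the pointer (value of joint wheel between 3.777 and 4.077 rad), for 0.2 s.
2. the start button is pressed fully down by a finger with the wheel so set (all of step 1 and value of joint start_button above 0.004 m and contact force between the fingers and dehumidifier above 0.5 N), for 0.02 s.
At the end, for the whole second after the job is handed in: The wheel rests within 0.15 rad of the blue setting (3.927), the button was pressed at least 4 mm after that and is back up, and the upright dehumidifier and every other listed thing are within 20 mm of where they were (the peg on the machine within 30 mm) (all of step 1 and value of joint start_button below 0.001 m and distance of each of dehumidifier, peg_basket, detergent, scrub_brush, peg_yellow, dosing_cup, soap_dish from where it was at the start of the episode below 0.02 m and angle between dehumidifier's own z axis and vertical below 0.05 rad and linear speed of dehumidifier below 0.02 m/s and distance of peg_red from where it was at the start of the episode below 0.03 m); the robot touches nothing.
It fails at once if the start button is pressed while the wheel is not at the blue mark (value of joint start_button above 0.0025 m and not (value of joint wheel between 3.6 and 4.25 rad)).
It fails at once if the fingers press or squeeze the machine with over 35 N (contact force between the fingers and dehumidifier above 35 N).
It fails at once if the dehumidifier is shifted by over 20 mm, lifted or tipped (distance of dehumidifier from where it was at the start of the episode above 0.02 m or height (world z) of dehumidifier above 0.008 m or angle between dehumidifier's own z axis and vertical above 0.1 rad).
It fails at once if one of the other things is lifted, carried, knocked over or pushed away (distance of any of peg_basket, detergent, scrub_brush, peg_yellow, dosing_cup, soap_dish from where it was at the start of the episode above 0.02 m or distance of peg_red from where it was at the start of the episode above 0.03 m or angle between detergent's own z axis and vertical above 0.3 rad).
It also fails if it takes over 58 s, if anything falls off the work surface, if the arm or the gripper's body presses on something with over 40 N, if the wrist force passes 120 N, or if a joint passes its speed limit or range.

## Robot

A 7-joint arm with a two-finger parallel gripper is mounted at the origin on the work surface. World frame = base frame: x ahead of the robot, y to its left, z up, the work surface at z = 0. Lengths are in m, angles in degrees, forces in N, time in s.
With the tool pointing down it reaches from about 0.35 to 0.775 m from the base axis. Payload 3.1 kg.
Tool frame: the origin (TCP) lies on the centre line of the jaws, within the pads' length; the fingertips stand 17 mm ahead of it and the grasp point (between the pads) lies 2 mm behind it (robot.tip_reach is the distance from the TCP to the fingertips, in m); z points along the fingers, y is the direction in which the jaws open and shut (so a half turn about z gives the same grasp; the last joint's range is limited). The gripper opens to 85 mm and grips with 20 to 120 N. Pads are 22 mm wide; open, the fingers measure 114 mm over their backs; the gripper's body (76 mm by 85 mm) begins 54 mm behind the grasp point. The pads swing forward as they close: fully open they stand 13 mm farther back than shut.
Start: joints at [65.85, 17.813, 0.802, 86.603, -0.252, 75.585, -1.558], TCP at [0.204, -0.511, 0.248] pointing down, gripper open.
Joint ranges: [-154.91, 154.91], [-16.99, 109.72], [-72.82, 74.43], [7.12, 147.25], [-82.49, 262.49], [11.32, 116.49], [-174.64, 174.64]. Speed limits (degrees/s): [159.86, 159.86, 180, 180, 180, 180, 180].

## Interface

Orientations are given as [roll, pitch, yaw] about the fixed x, y, z axes, in that order (R = Rz(yaw) Ry(pitch) Rx(roll)).
In Python, from station import robot, fingers, vision, workorder, recognise gives the robot as it stands. Calls block until the motion is done:
- robot.move_to(position, orientation): joint-space move of the TCP to a pose.
- robot.line_to(position, orientation=None, velocity=0.15, f_stop=None): straight line of the TCP; orientation=None keeps the orientation; velocity is the mean speed in m/s. With f_stop (N) it stops when the force on the tool has changed by that much, and returns True; else False.
- robot.move_j(angles): joint-space move.
- fingers.gripper_to(opening, force=None): opening from 0.0 (shut) to 1.0 (fully open); force is the grip in N (None keeps the last); returns when the fingers have stopped.
- robot.pause(seconds).
- robot.inverse_kinematics(position, orientation): joint angles nearest the present ones, or None.
- vision.grab_frame(name): name is "scene" or "top" or "wrist"; returns the picture (480x640x3 uint8, red, green, blue); there is no depth.
- vision.calibration(name): a dict with "mtx" (3x3 intrinsics, pixels), "k1" (the pictures are not rectified: a ray, as slopes to the right and down, at radius r is drawn at 1 + k1 r^2 times it, then the intrinsics apply), "extrinsics" (4x4, takes a point from world to camera coordinates); the wrist camera has in their place "T_tool_cam" (4x4, takes a point from camera to tool coordinates, whose origin is the TCP and whose axes are the flange's). Camera axes: x right, y up, looking along -z (the intrinsics and any distortion apply to the point x, -y, -z); pixel columns grow to the right and rows downward; lengths in m; the calibration is good to about 2 mm. A picture is of the moment at which its call begins: read the wrist's pose just before it. calibration takes no time and is no camera call.
A pose or a line that the arm cannot do raises robot.PlanningError and nothing moves.
- workorder.close_job(): hands the job in, once; it reports no verdict.
Trained networks look in the newest picture that a camera, given by its name, has taken for a name from the list of things; names that differ only in an ending like _2 or _b are one class to them, and where a whole thing is asked for, a point or a joint stands for the part that bears it (a point fixed in the world has none). Each returns a list of dicts, best first, with "p" (0 to 1); they miss things now and then, are a little off and sometimes report something else, mostly with a low value. They report only what shows in the picture. A call takes as long as a camera call.
- recognise(label, camera): "rect" ([centre column, centre row, width, height] in pixels, round what is visible of it).
Readings, each from a call of its own:
- robot.current_time_s(): time.
- robot.current_joint_positions(): joint angles.
- robot.current_dq(): joint speeds.
- robot.current_joint_torque(): joint torques, N m.
- robot.current_tool_pos(): TCP position.
- robot.current_eef_rot(): TCP orientation.
- robot.current_contact_force(): force on the tool from outside, world axes, zero at the start.
- robot.current_torque(): the same for the moment, N m.
- robot.current_finger_gap(): opening from 0.0 (shut) to 1.0 (fully open).
Only numpy, scipy, OpenCV 4.12 (cv2) and the standard library are available. Lean on these libraries where they do the work, as an engineer would, in place of code of your own. Each camera call takes 0.05 s, during which the arm holds its last target.

## Working session

There is one attempt and no reset: what is moved stays moved. The work goes in short steps, each a Python script; the robot and the scene stay as the last script left them, time stands still between calls to the robot, and variables do not carry over. Pictures are saved under pics/ and viewed, and the job is handed in when it is done.

```bash
mkdir -p pics; ls
python3 - <<'E'
from station import robot, fingers, vision, workorder, recognise
import cv2,numpy as np
print(robot.current_time_s(), robot.tip_reach, robot.current_tool_pos(), robot.current_eef_rot(), robot.current_finger_gap())
for c in ["scene","top","wrist"]:
    im=vision.grab_frame(c); cv2.imwrite(f"pics/a_{c}.png",im[:,:,::-1])
    print(c,vision.calibration(c))
for c in ["top","scene"]:
  for l in ["dehumidifier","wheel_hub","blue_mark","pointer","button_top","peg_yellow"]:
    r=recognise(l,c); print(c,l,[(np.round(d['rect'],1).tolist(),round(d['p'],2)) for d in r[:2]])
print(robot.current_time_s())
E
```

```text
pics
0.0 0.017 [ 0.20365543 -0.51015222  0.24721171] [-1.79864054e+02  5.11613961e-03  2.17645125e+01] 1.002667857241306
scene {'mtx': array([[602.75650034,   0.        , 318.03884549],
       [  0.        , 602.75650034, 239.21968972],
       [  0.        ,   0.        ,   1.        ]]), 'k1': -0.019533969641311818, 'extrinsics': array([[ 0.64878008,  0.76093485,  0.00790956, -0.38392432],
       [-0.55505588,  0.46608426,  0.68896911,  0.18953704],
       [ 0.52057408, -0.45137968,  0.72474755, -1.75054759],
       [ 0.        ,  0.        ,  0.        ,  1.        ]])}
top {'mtx': array([[623.98243953,   0.        , 323.00218063],
       [  0.        , 623.98243953, 236.7973653 ],
       [  0.        ,   0.        ,   1.        ]]), 'k1': -0.1399379170556987, 'extrinsics': array([[ 0.02249886, -0.99966634, -0.01268858,  0.02224756],
       [ 0.98477631,  0.01997201,  0.17267525, -0.55041641],
       [-0.17236422, -0.01638041,  0.98489708, -1.48888591],
       [ 0.        ,  0.        ,  0.        ,  1.        ]])}
wrist {'mtx': array([[427.33866023,   0.        , 320.54277386],
  
[... 496 characters left out ...]
idifier [([373.7, 216.2, 109.0, 86.6], 0.97)]
top wheel_hub [([373.1, 217.5, 103.4, 79.4], 0.91)]
top blue_mark [([397.4, 239.1, 30.5, 36.8], 0.85)]
top pointer [([374.2, 217.0, 105.4, 77.0], 0.59)]
top button_top [([343.2, 230.9, 11.4, 9.7], 0.58)]
top peg_yellow [([366.6, 307.5, 28.7, 21.2], 0.65)]
scene dehumidifier [([352.7, 267.5, 38.6, 53.4], 0.71), ([291.8, 297.5, 134.6, 132.8], 0.33)]
scene wheel_hub [([292.1, 297.9, 136.3, 127.7], 0.91), ([414.6, 172.6, 91.1, 83.8], 0.48)]
scene blue_mark [([254.5, 267.4, 37.7, 31.3], 0.87)]
scene pointer [([292.8, 299.1, 131.7, 131.0], 0.62)]
scene button_top [([305.9, 246.4, 8.1, 9.9], 0.56)]
scene peg_yellow [([232.6, 261.8, 8.3, 2.7], 0.6)]
0.75
```

View pics/a_top.png

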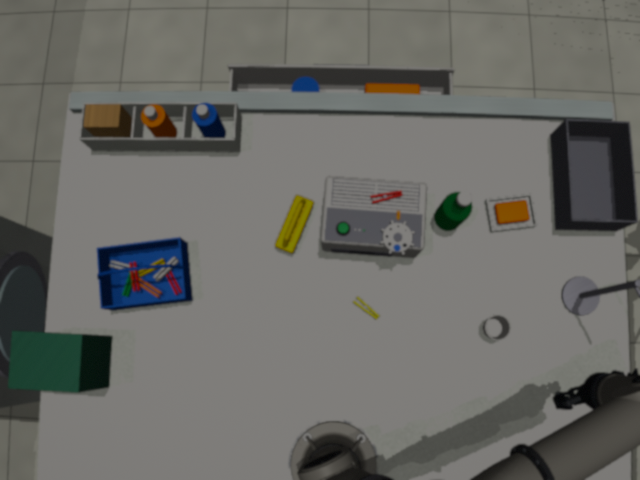

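View pics/a_scene.png

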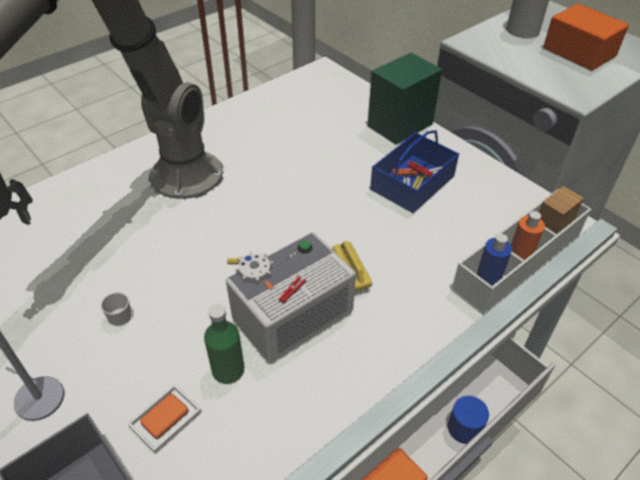

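Run:
```python
import cv2
i=cv2.imread("pics/a_top.png")[150:330,280:460]; cv2.imwrite("pics/a_topz.png",cv2.resize(i,(600,600),interpolation=cv2.INTER_CUBIC))
```

```text
(no output)
```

View pics/a_topz.png

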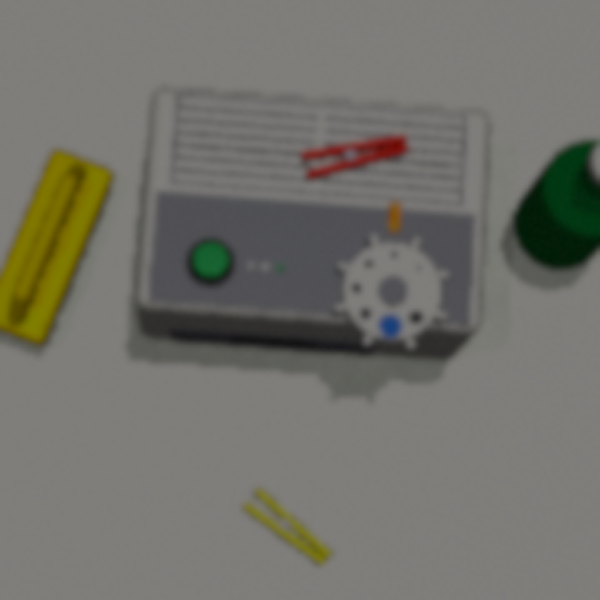

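The top view shows the blue dot at the front of the wheel (crop 390,326), opposite the orange pointer (394,215). So the wheel stands at 0.785 and needs four clicks clockwise. Next I'll get a pose estimate.

```bash
cat > h.py <<'E'
from station import robot, fingers, vision, workorder, recognise
import cv2,numpy as np
from scipy.spatial.transform import Rotation as Rn
def ray(px,K,k1):
    K=np.array(K); D=np.array([k1,0,0,0,0.])
    p=cv2.undistortPointsIter(np.array([[px]],float),K,D,None,None,(cv2.TERM_CRITERIA_COUNT,50,1e-9))[0,0] if hasattr(cv2,'undistortPointsIter') else cv2.undistortPoints(np.array([[px]],float),K,D)[0,0]
    return np.array([p[0],-p[1],-1.])
def topix(X,c,Twc=None):
    cal=vision.calibration(c); E=np.array(cal['extrinsics']) if Twc is None else np.linalg.inv(Twc)
    q=E[:3,:3]@X+E[:3,3]; return q
def wristT(pos,rot):
    T=np.eye(4);T[:3,:3]=Rn.from_euler('xyz',rot,degrees=True).as_matrix();T[:3,3]=pos
    return T@np.array(vision.calibration('wrist')['T_tool_cam'])
def at_z(px,c,z,Twc=None):
    cal=vision.calibration(c)
    if Twc is None: Twc=np.linalg.inv(np.array(cal['extrinsics']))
    d=Twc[:3,:3]@ray(px,cal['mtx'],cal['k1']); o=Twc[:3,3]
    return o+d*(z-o[2])/d[2]
def proj(X,c,Twc=None):
    cal=vision.calibration(c); E=np.array(cal['extrinsics']) if Twc is None else np.linalg.inv(Twc)
    q=E[:3,:3]@np.array(X)+E[:3,3]; x,y=q[0]/-q[2],-q[1]/-q[2]; s=1+cal['k1']*(x*x+y*y)
    K=cal['mtx']; return np.array([K[0][0]*x*s+K[0][2],K[1][1]*y*s+K[1][2]])
E
python3 - <<'E'
from h import *
z=lambda u,v:(280+(u+.5)/10*3-.5,150+(v+.5)/10*3-.5)
P={}
for n,p,h in [("hub",(393,291),.167),("btn",(210,261),.164),("blue",(390,326),.167),("ptr",(395,218),.152),("c_bl",(155,90),.15),("c_br",(489,113),.15),("c_fl",(140,305),.15),("c_fr",(476,330),.15),("brush",(50,240),.05),("pegy",(287,525),.005)]:
    P[n]=at_z(z(*p),"top",h); print(n,P[n].round(4))
print("det cap",at_z((463,200),"top",.215).round(3), "det base", at_z((452,216),"top",.1).round(3))
d=P['btn']-P['hub']; # machine vec (13,125)
print(np.degrees(np.arctan2(d[1],d[0])-np.arctan2(125,13)), np.hypot(*d[:2]))
print(vision.calibration('wrist')['k1'])
E
```

```text
hub [ 0.5321 -0.1372  0.167 ]
btn [ 0.5509 -0.0122  0.164 ]
blue [ 0.5079 -0.1352  0.167 ]
ptr [ 0.5861 -0.1401  0.152 ]
c_bl [0.6749 0.0282 0.15  ]
c_br [ 0.6633 -0.2065  0.15  ]
c_fl [0.5218 0.0352 0.15  ]
c_fr [ 0.509  -0.1963  0.15  ]
brush [0.5861 0.1049 0.05  ]
pegy [ 0.3819 -0.0756  0.005 ]
det cap [ 0.61  -0.278  0.215] det base [ 0.598 -0.275  0.1  ]
-2.6277246962149565 0.12638203387584154
-0.039773426299341955
```

View pics/a_wrist.png

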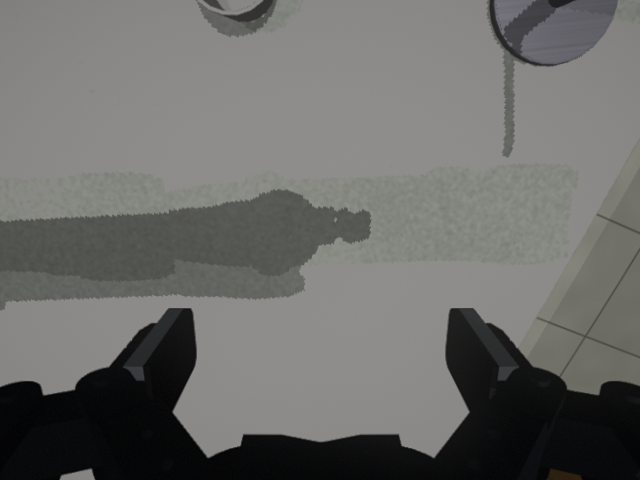

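The wrist view confirms a two-finger linkage gripper. I'll shut the fingers and take a closer look with the wrist camera, with tool x along machine y.

Run:
```python
from h import *
for yaw in (87.4,-92.6):
    print(yaw,[ (lambda q: None if q is None else np.round(q,1))(robot.inverse_kinematics(p,[180,0,yaw])) for p in ([.52,-.19,.32],[.48,-.167,.167],[.55,-.012,.19])])
fingers.gripper_to(0.0)
robot.move_to([.52,-.18,.32],[180,0,87.4])
p,r=robot.current_tool_pos(),robot.current_eef_rot()
im=vision.grab_frame("wrist"); cv2.imwrite("pics/b_wrist.png",im[:,:,::-1])
np.save("b.npy",wristT(p,r)); print(p,r,robot.current_finger_gap(),robot.current_time_s())
for l in ["blue_mark","button_top"]: print(l,[(np.round(d['rect'],1).tolist(),round(d['p'],2)) for d in recognise(l,"wrist")[:2]])
```

```text
87.4 [array([ 36.4,  18.6, -25.1,  77.2,   7.8,  85.9,   9.3]), array([ 39. ,  18.8, -27.3,  99.4,   9.4,  64.1,   6.2]), array([ 28.1,  24.8, -39.3,  90.8,  16.4,  70.3, -16.8])]
-92.6 [array([  20.9,   16.9,   -3.5,   77.9,    1. ,   85.3, -165.1]), array([  20.1,   16.7,   -3.5,  100.1,    1.1,   63.2, -166.4]), array([ 41. ,  32.7, -61.7,  90.3,  29.5,  74.8, 152.6])]
[ 0.51909424 -0.18243134  0.31951546] [-1.79925130e+02  6.89833584e-02  8.71551357e+01] 0.004138879341407026 3.2583
blue_mark [([341.2, 146.3, 123.4, 119.2], 0.89)]
button_top []
```

View pics/b_wrist.png

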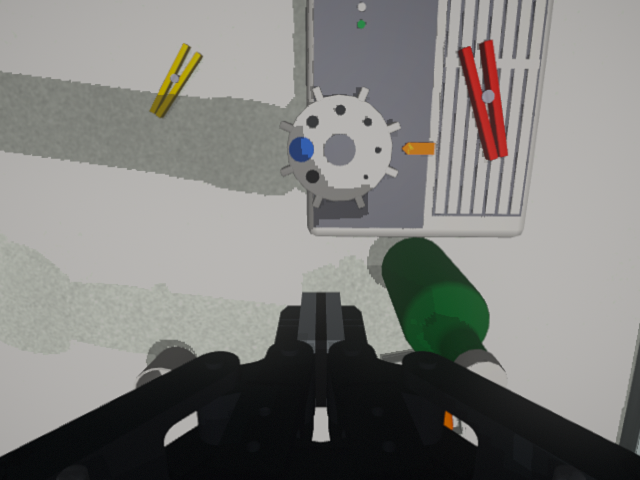

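Clear view: hub at (339,149), blue dot at (301,149), pointer tip at (403,148). The shut fingertips span columns 302–341 at row 292.

Run:
```python
from h import *
T=np.load("b.npy")
hub=at_z((339.5,149.5),"wrist",.167,T); blue=at_z((301,149),"wrist",.167,T); ptr=at_z((403,149),"wrist",.153,T)
print(hub.round(4),blue.round(4),ptr.round(4))
for a,b in (((311,235),(522,235)),):
    A=at_z(a,"wrist",.15,T);B=at_z(b,"wrist",.15,T);print(A.round(4),B.round(4),np.degrees(np.arctan2(*(B-A)[1::-1])))
A=at_z((313,100),"wrist",.15,T);B=at_z((311,225),"wrist",.15,T);print(A,B,np.degrees(np.arctan2(*(B-A)[1::-1]))+90)
d=ptr-hub;print(np.degrees(np.arctan2(d[1],d[0])),np.hypot(*d[:2]))
# finger widths at tip plane
Tt=np.linalg.inv(np.array(vision.calibration('wrist')['T_tool_cam']))
p,r=None,None
tc=np.array(vision.calibration('wrist')['T_tool_cam'])
for px in [(302,292),(341,292),(280,308),(362,308),(297,345),(345,345)]:
  for zz in (.017,0,-.02):
    print(px,zz,at_z(px,"wrist",zz,tc).round(4))
```

```text
[ 0.5341 -0.1332  0.167 ] [ 0.5095 -0.1317  0.167 ] [ 0.5774 -0.136   0.153 ]
[ 0.5121 -0.194   0.15  ] [ 0.6646 -0.2013  0.15  ] -2.7688663699650373
[ 0.51850443 -0.10149992  0.15      ] [ 0.51249153 -0.18656618  0.15      ] -4.0432246465942825
-3.7279010909614376 0.04334645142812205
(302, 292) 0.017 [ 0.0101 -0.0059  0.017 ]
(302, 292) 0 [ 0.0174 -0.0051  0.    ]
(302, 292) -0.02 [ 0.0261 -0.0041 -0.02  ]
(341, 292) 0.017 [0.0101 0.0082 0.017 ]
(341, 292) 0 [0.0174 0.0073 0.    ]
(341, 292) -0.02 [ 0.0261  0.0063 -0.02  ]
(280, 308) 0.017 [ 0.0037 -0.014   0.017 ]
(280, 308) 0 [ 0.0118 -0.0123  0.    ]
(280, 308) -0.02 [ 0.0214 -0.0102 -0.02  ]
(362, 308) 0.017 [0.0038 0.016  0.017 ]
(362, 308) 0 [0.0119 0.0142 0.    ]
(362, 308) -0.02 [ 0.0214  0.0121 -0.02  ]
(297, 345) 0.017 [-0.0115 -0.008   0.017 ]
(297, 345) 0 [-0.0016 -0.007   0.    ]
(297, 345) -0.02 [ 0.0101 -0.0057 -0.02  ]
(345, 345) 0.017 [-0.0115  0.01    0.017 ]
(345, 345) 0 [-0.0016  0.0089  0.    ]
(345, 345) -0.02 [ 0.0101  0.0077 -0.02  ]
```

```bash
cat >> h.py <<'E'
PSI=-3.0; HUB=np.array([.5335,-.1345]); ORI=[180,0,90+PSI]
def W(u,v,z):
    c,s=np.cos(np.radians(PSI)),np.sin(np.radians(PSI))
    return [HUB[0]+(c*u-s*v)/1000, HUB[1]+(s*u+c*v)/1000, z]
def inv():
    p=robot.current_tool_pos(); c,s=np.cos(np.radians(PSI)),np.sin(np.radians(PSI)); d=(p[:2]-HUB)*1000
    return np.round([c*d[0]+s*d[1], -s*d[0]+c*d[1], p[2]*1000],2)
def snap(n):
    p,r=robot.current_tool_pos(),robot.current_eef_rot()
    im=vision.grab_frame("wrist"); cv2.imwrite(f"pics/{n}.png",im[:,:,::-1]); np.save(n+".npy",wristT(p,r))
E
python3 - <<'E'
from h import *
robot.move_to(W(-75,-16,.25),ORI)
robot.line_to(W(-75,-16,.173))
robot.line_to(W(-58,-16,.173),velocity=.06)
robot.pause(.3)
print(inv(),robot.current_contact_force().round(2),robot.current_eef_rot())
h=robot.line_to(W(-38,-16,.173),velocity=.015,f_stop=1.5)
print(h,inv(),robot.current_contact_force().round(2))
print(robot.current_time_s())
snap("c_wrist")
E
```

```text
[-58.21 -16.05 173.  ] [0.37 0.07 0.62] [-1.79991208e+02  7.26938852e-03  8.69910178e+01]
True [-52.15 -16.12 172.2 ] [-0.51 -0.31 -0.25]
5.9
```

View pics/c_wrist.png

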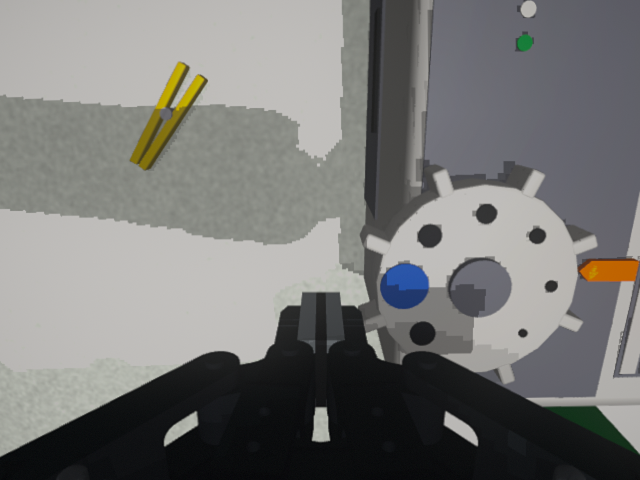

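Run:
```python
from h import *
T=np.load("c_wrist.npy")
c,s=np.cos(np.radians(PSI)),np.sin(np.radians(PSI))
for n,px,z in (("hub",(480.5,288.5),.167),("blue",(404.5,286),.167),("rib",(372,322),.16),("ribL",(366,240),.167),("ptr",(579,271),.153)):
    w=at_z(px,"wrist",z,T); d=(w[:2]-HUB)*1000
    print(n,w.round(4),np.round([c*d[0]+s*d[1],-s*d[0]+c*d[1]],1))
h=False
print(inv(),robot.current_contact_force().round(2))
h=robot.line_to(W(-44,-16,.173),velocity=.015,f_stop=1.5)
print(h,inv(),robot.current_contact_force().round(2))
robot.pause(.2);print(inv(),robot.current_contact_force().round(2))
snap("d_wrist")
import cv2
i=cv2.imread("pics/d_wrist.png")[200:400,240:460];cv2.imwrite("pics/dz.png",cv2.resize(i,(660,600),interpolation=cv2.INTER_CUBIC))
```

```text
hub [ 0.5353 -0.1342  0.167 ] [1.8 0.4]
blue [ 0.51  -0.132  0.167] [-23.6   1.3]
rib [ 0.4997 -0.1483  0.16  ] [-33.  -15.5]
ribL [ 0.4976 -0.1155  0.167 ] [-36.8  17.1]
ptr [ 0.5767 -0.1355  0.153 ] [43.2  1.2]
[-52.29 -16.   171.96] [ 0.28 -0.52  0.52]
True [-52.42 -16.02 171.25] [-0.78  0.53  0.19]
[-52.82 -15.98 170.84] [0.5  1.26 0.31]
```

View pics/dz.png

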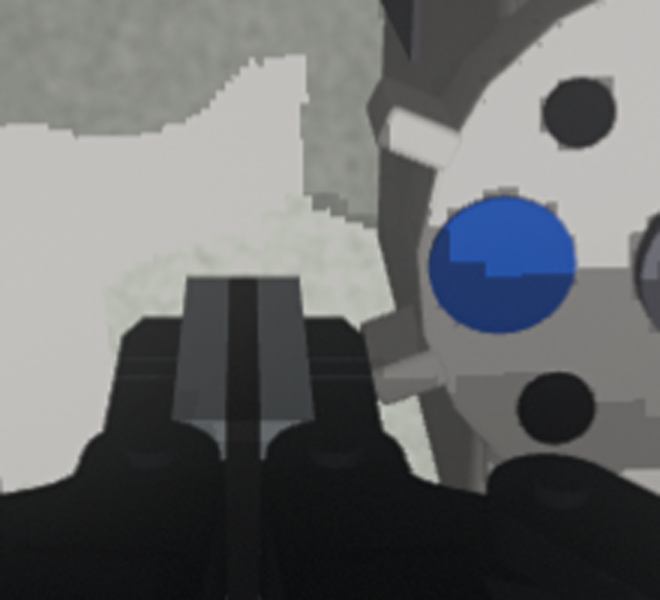

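Contact force noise is about 0.5–1 N. The picture suggests the thicker finger backs, not the tip pads, are beside the rib (crop 380,370). I'll work higher, so only the thin pads overlap the wheel, and do the first flick.

```bash
cat >> h.py <<'E'
HUB=np.array([.5347,-.1338]); Z=.178
def path(pts,v,f=None):
    for u,w in pts:
        if robot.line_to(W(u-8,w-11,Z),velocity=v,f_stop=f): print("STOP",u,w); return True
def prep():   # (lead-edge u, lead-edge v) of pad
    path([(-52,-22)],.12); 
def flick(end=10):
    path([(-31,-22)],.08)
    path([(-34,-14),(-37,-4),(-37.5,end)],.05,10)
    print(inv(),robot.current_contact_force().round(1))
def out(end=10):
    path([(-52,end)],.1)
E
python3 - <<'E'
from h import *
robot.line_to(W(-62,-30,.171),velocity=.1); robot.line_to(W(-60,-33,Z),velocity=.1); robot.pause(.2)
print(inv(),robot.current_contact_force().round(1))
path([(-31,-22)],.06); print(inv(),robot.current_contact_force().round(1)); snap("e1")
r=path([(-34,-14),(-37,-4),(-37.5,10)],.05,10); print(inv(),robot.current_contact_force().round(1)); snap("e2")
a=cv2.imread("pics/e1.png")[200:440,240:640];b=cv2.imread("pics/e2.png")[200:440,240:640]
cv2.imwrite("pics/e.png",np.vstack([a,b])); print(robot.current_time_s())
E
```

```text
[-60.03 -32.65 177.86] [0.4 0.5 0.3]
[-38.76 -32.79 177.78] [ 0.4 -0.  -0.1]
[-45.44  -0.41 178.04] [-0.8 -0.7 -0.1]
8.9417
```

View pics/e.png

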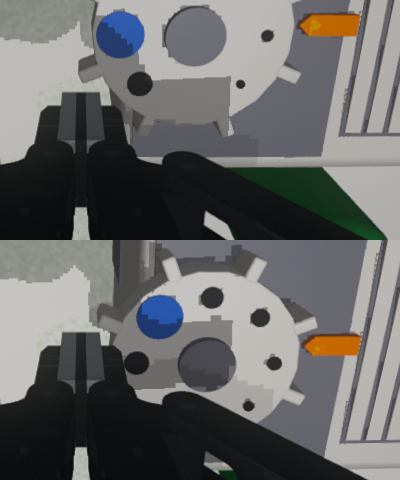

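The first flick turned the wheel one click: the blue dot moved from the front to front-left, with very little force. Now two more, then another look.

Run:
```python
from h import *
for k in range(2):
    out(); prep(); flick()
out(); prep(); snap("f1"); print(robot.current_time_s())
```

```text
[-45.43  -0.47 178.05] [ 0.1 -0.6  0.5]
[-45.45  -0.44 178.04] [ 0.2 -0.1  0.6]
14.1833
```

View pics/f1.png

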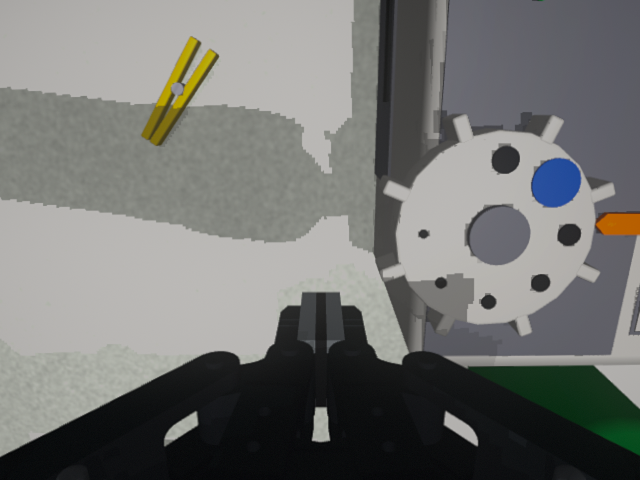

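The blue dot is now at (556,183), one click short of the pointer at (600,224). I'll do the last flick, then look from above.

Run:
```python
from h import *
flick(); out(); robot.line_to(W(-65,-12,.30),velocity=.25)
robot.move_to(W(-10,-15,.32),ORI); robot.pause(.2)
snap("g1"); 
im=vision.grab_frame("top"); cv2.imwrite("pics/g_top.png",im[:,:,::-1]); print(robot.current_time_s())
```

```text
[-45.46  -0.44 178.03] [ 0.5 -0.4  0. ]
17.2917
```

View pics/g1.png

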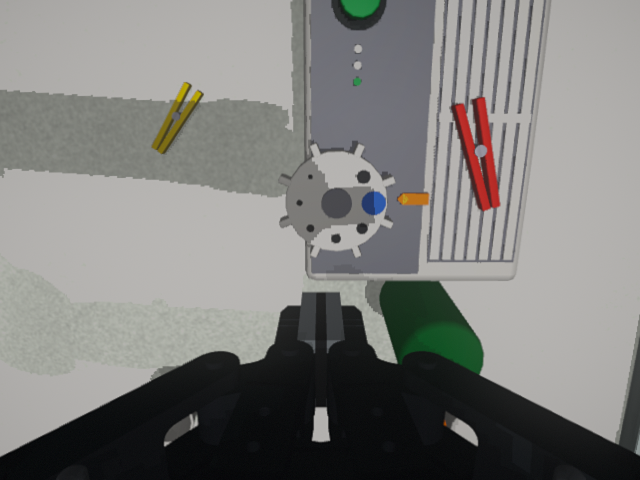

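The blue dot (374,203) is lined up with the pointer (403,199), and the ribs sit symmetrically. Next I'll press the button gently.

Run:
```python
from h import *
T=np.load("g1.npy")
c,s=np.cos(np.radians(PSI)),np.sin(np.radians(PSI))
for n,px,z in (("hub",(336.5,203),.167),("blue",(374,203),.167),("ptr",(398,199),.153),("btn",(360,4),.164)):
    w=at_z(px,"wrist",z,T); d=(w[:2]-HUB)*1000
    print(n,np.round([c*d[0]+s*d[1],-s*d[0]+c*d[1]],1))
robot.move_to(W(12.5,125,.25),ORI)
robot.line_to(W(12.5,125,.188),velocity=.1); robot.pause(.3)
print(inv(),robot.current_contact_force().round(1))
h=robot.line_to(W(12.5,125,.1735),velocity=.015,f_stop=8)
print(h,inv(),robot.current_contact_force().round(1))
robot.pause(.15); print(inv(),robot.current_contact_force().round(1))
snap("i1"); print(robot.current_time_s())
```

```text
hub [-0.5  0.4]
blue [24.3  0.4]
ptr [42.6  0.4]
btn [ 12.4 120.8]
[ 12.82 125.1  188.55] [-0.1 -0.4 -0.4]
True [ 12.53 125.03 176.35] [-0.4 -0.4  4.4]
[ 12.51 124.97 176.2 ] [ 0.3 -0.6  4.6]
20.025
```

View pics/i1.png

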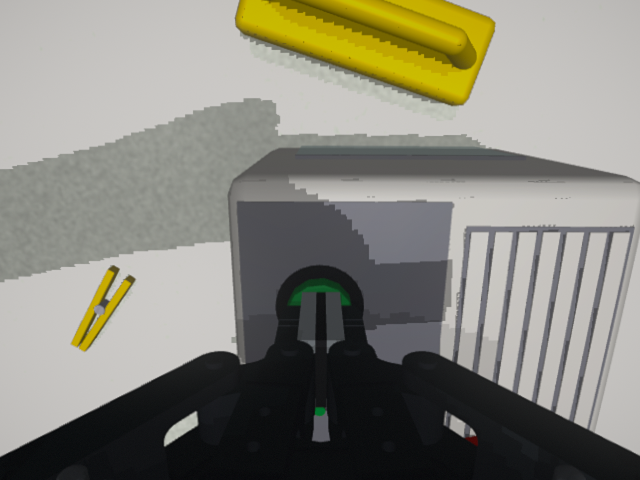

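The fingertip is on the green button (320,300) at 4.6 N, so it's nearly down. I'll press on firmly to the stop, then release.

Run:
```python
from h import *
h=robot.line_to(W(12.5,125,.171),velocity=.01,f_stop=7)
print(h,inv(),robot.current_contact_force().round(1))
robot.pause(.15); print(inv(),robot.current_contact_force().round(1))
robot.line_to(W(12.5,125,.25),velocity=.08); print(robot.current_contact_force().round(1))
robot.move_to(W(20,15,.33),ORI); robot.pause(.3); snap("j1")
im=vision.grab_frame("top"); cv2.imwrite("pics/j_top.png",im[:,:,::-1])
a=cv2.imread("pics/a_top.png");b=cv2.imread("pics/j_top.png")
cv2.imwrite("pics/j_cmp.png",np.hstack([x[150:350,80:480] for x in(a,b)])); print(robot.current_time_s())
```

```text
True [ 12.51 125.02 176.31] [-0.7  0.3  5.1]
[ 12.54 125.02 176.28] [-0.9 -0.2  4.2]
[-0.6  0.  -0. ]
22.5083
```

View pics/j1.png

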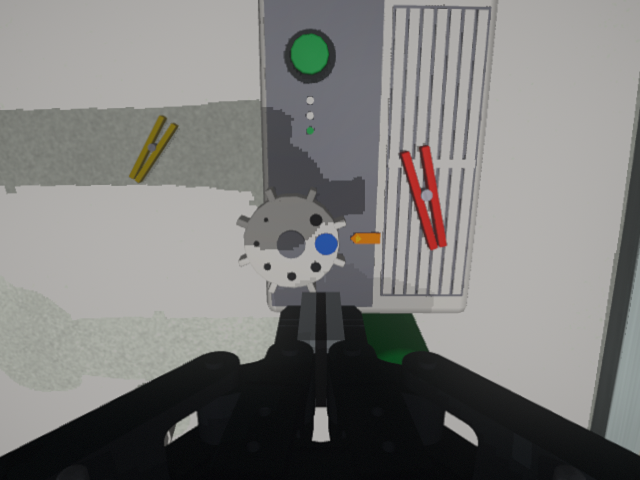

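View pics/j_cmp.png

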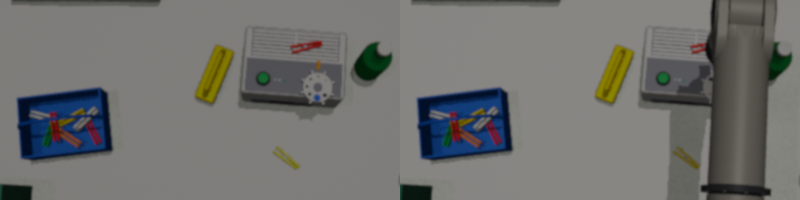

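The wheel is set and the button is back up. The held force of about 4.4 N leaves some doubt about full depth, so I'll press once more with a higher stop threshold (harmless now the wheel is set).

Run:
```python
from h import *
robot.move_to(W(12.5,125,.25),ORI)
robot.line_to(W(12.5,125,.188),velocity=.1); robot.pause(.2)
for z in (.178,.1755,.1750,.1745,.174,.1735):
    h=robot.line_to(W(12.5,125,z),velocity=.01,f_stop=14)
    print(z,h,inv(),robot.current_contact_force().round(1))
    if h or robot.current_contact_force()[2]>9: break
robot.pause(.1); print(inv(),robot.current_contact_force().round(1))
robot.line_to(W(12.5,125,.27),velocity=.08)
robot.move_to([.36,-.30,.33],ORI); robot.pause(.3)
im=vision.grab_frame("top"); cv2.imwrite("pics/k_top.png",im[:,:,::-1])
a=cv2.imread("pics/a_top.png");b=cv2.imread("pics/k_top.png")
cv2.imwrite("pics/k_cmp.png",np.vstack([cv2.resize(x[150:350,220:560],(510,300)) for x in(a,b)])); print(robot.current_contact_force().round(1),robot.current_time_s())
```

```text
0.178 False [ 12.44 124.99 178.15] [-1.3 -0.8  2.8]
0.1755 False [ 12.47 125.   176.12] [-2.7 -0.   6.8]
0.175 False [ 12.49 125.01 176.09] [-3.9 -0.8  9.7]
[ 12.48 124.98 176.09] [-4.3 -0.5  8.5]
[0.3 0.3 0.6] 28.9917
```

View pics/k_cmp.png

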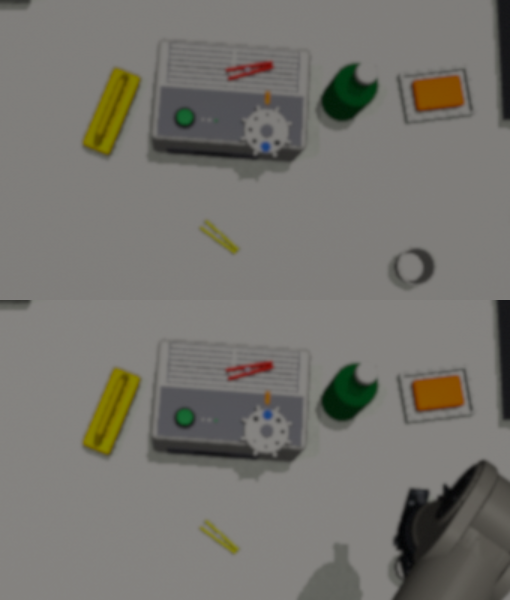

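The hard stop is confirmed: z stays at 176.1 mm while force rises to 9.7 N. Before and after pictures match except that the blue mark is now at the pointer. Handing in.

Run:
```python
from h import *
print(robot.current_dq()); workorder.close_job()
```

```text
[ 0.37621542 -0.10339453  0.25521878  0.06788558 -0.02856048  0.11826765
  0.02027302]
the job is handed in; nothing more can be done
```

I turned the wheel four clicks clockwise with the shut fingertips, from setting 0.785 to the blue mark at 3.927. Then I pressed the green button down and let it come back up. The job was handed in about 29 s into the 58 s limit.

**Wheel:** in the last pictures the blue dot lines up with the orange pointer. At hand-in the wheel sat within about 0.5 mm of where I expected it.

**Button:** I pressed it three times, all after the wheel was set.
- **First two presses:** these stopped on brief force peaks and settled at about 4.4 N, which left full depth in doubt.
- **Third press:** this reached the hard stop. The tool held at 176.1 mm while the force rose to 9.7 N, so the button was fully down.
- **Release:** the button looked up again from above after the second press and after the third.

**Everything else:** the before and after top views show the machine, red peg, yellow peg, brush, detergent and soap dish unmoved. The basket was unmoved in a view taken just before the last press. In the last view the arm partly hid the dosing cup, but the gripper only passed well above it.

**Disagreements:**
- The top and wrist cameras differed by about 4 mm on the wheel's position, so I used the wrist camera.
- My early attempt to find the wheel by touch was unclear because of force noise of about 1 N.
- One reading of the button from the edge of a picture was 4 mm off, so I used the given layout.

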